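Lay up the breakfast and salad caddies in the holiday-flat kitchen

ROBOT

A 7-joint arm with a two-finger parallel gripper is mounted at the origin on the work surface. World frame = base frame: x ahead of the robot, y to its left, z up, the work surface at z = 0. Lengths are in m, angles in rad, forces in N, time in s.
With the tool pointing down it reaches from about 0.425 to 0.875 m from the base axis. Payload 4.7 kg.
Tool frame: the origin (TCP) lies on the mounting face of the last link; the fingertips stand 182 mm ahead of it and the grasp point (between the pads) lies 164 mm ahead of it (ctrl.finger_overhang is the distance from the TCP to the fingertips, in m); z points along the fingers, y is the line along which they close (so a half turn about z gives the same grasp; the last joint's range is limited). The gripper opens to 87 mm and grips with 3 to 60 N. Pads are 19 mm wide; open, the fingers measure 117 mm over their backs; the gripper's body (75 mm by 190 mm) begins 51 mm behind the grasp point.
Start: joints at [1.257, 0.321, -0.07, 1.45, 0.023, 1.371, -0.057], TCP at [0.209, -0.615, 0.405] pointing down, gripper open.
Joint ranges: [-2.86, 2.86], [-0.3, 2.09], [-1.38, 1.24], [0.06, 2.45], [-1.56, 4.7], [0.09, 2.05], [-2.69, 2.69]. Speed limits (rad/s): [2.57, 2.57, 3.14, 3.14, 3.14, 3.14, 3.14].

INTERFACE

Orientations are given as a rotation vector (axis times angle).
In Python, from bench import ctrl gives the robot as it stands.
- The arm moves only by the shell command python3 -m jog 'ROWS' [FORCE]. ROWS is a JSON object of lists of equal length, an entry for each row: "translation": the shift along the tool's x, y, z as a fraction of full scale, a list of three; "yaw": the turn about the tool's z as a fraction of full scale; "jaw": the closure, from 0 (fully open) to 1 (shut). In form: {"translation": [[dx, dy, dz], ...], "yaw": [yaw, ...], "jaw": [jaw, ...]}. A call has 1 to 8 rows; each row is the pose to reach, as a shift and turn from the pose commanded when the call began, along the tool's axes at that moment, turning the shorter way round; what a row does not reach only later rows make up. Full scale, the value 1, is 0.2 m for a shift and 180 degrees for a turn. A row lasts 1/8 s, in which the tool goes at most 62.5 mm and 10.7 degrees, less where a joint would pass 70% of its speed; a pose out of reach is approached as far as the arm can. A call with a number of a shift or a turn outside -1 to 1 is refused whole. A call with a gripper value outside its range is refused whole. The fingers move at their own pace and stop on an object; FORCE is the grip in N (left out, the last holds). Time passes only in rows, so rows that repeat a pose let the fingers close. It gives the time, the measured TCP pose, the force, the opening and the grip force at its end, in the units of the state.
- ctrl.get_state(): the state, without advancing time (a new reading comes with each control period).
- ctrl.get_image(name): name is "scene" or "top" or "wrist"; returns a dict with "pixels" (420x560x3 uint8, blue, green, red), "fx", "fy", "cx", "cy" (pixels), "k1" (the pictures are not rectified: a ray, as slopes to the right and down, at radius r is drawn at 1 + k1 r^2 times it, then the intrinsics apply), "R" (3x3) and "t" (3): a world point X has camera coordinates R X + t; the wrist camera has in their place "mount" (4x4, takes a point from camera to tool coordinates, whose origin is the TCP and whose axes are the flange's). Camera axes: x right, y down, z forward; pixel columns grow to the right and rows downward; lengths in m; the calibration is good to about 2 mm. A picture is of the moment at which its call begins: read the wrist's pose just before it. There is no depth.
- ctrl.close_job(): hands the job in; it is judged then, once.
Trained networks look in a picture, given as the dict that the camera call returned (one of the last four; its "shot" number tells which), for a name from the list of things; names that differ only in an ending like _2 or _b are one class to them, and where a whole thing is asked for, a point or a joint stands for the part that bears it (a point fixed in the world has none). Each returns a list of dicts, best first, with "p" (0 to 1); they miss things now and then, are a little off and sometimes report something else, mostly with a low value. They report only what shows in the picture. A call takes as long as a camera call. They do not tell look-alikes from the thing itself.
- ctrl.silhouettes(label, picture): "region" (420x560 bool, what is visible of it) and "at" ([column, row] in pixels, amid what is visible of it).
The state is a dict: "time": time; "joint_positions": joint angles; "qd": joint speeds; "joint_torque": joint torques, N m; "position": TCP position; "tool_rot": TCP orientation; "ft_force": force on the tool from outside, world axes, zero at the start; "torque": the same for the moment, N m; "grip_width": opening from 0.0 (shut) to 1.0 (fully open); "grip_force": force on a finger pad.
Only numpy, scipy, OpenCV 4.12 (cv2) and the standard library are available. Lean on these libraries where they do the work, as an engineer would, in place of code of your own. Each camera call takes 0.05 s, during which the arm holds its last target. There are 200 camera calls.

TASK

Make up the two wooden table caddies for the guests. In the three-compartment breakfast caddy, counting from its raised end, stand the jam jar, then the egg cup, then the salt shaker; in the two-compartment salad caddy stand the oil cruet next to the raised end and the pepper mill in the other compartment. Everything must end upright on the floor of its own compartment and let go; leave the mug, the tea tin and the bowl where they are.

Things in the scene. Friction and masses are not known exactly. Their poses are not given: they have to be found in the camera images.
- jam_jar_center (a point): Jam jar: squat amber glass cylinder of 56 mm diameter with a flat steel lid of 55 mm; 70 mm tall in all, loose, standing upright. This point is its centre, 35 mm above its underside on its axis; z is its upright axis. Grip round the glass.
- egg_cup_center (a point): Egg cup: white ceramic, a straight open bowl of 48 mm outer diameter from 30 mm height up to the rim, on a short narrower stem and a 44 mm foot; 72 mm tall in all, loose, standing upright. This point is its centre, 36 mm above its underside on its axis; z is its upright axis. Grip round the outside of the bowl.
- salt_shaker_center (a point): Salt shaker: slim white ceramic cylinder of 40 mm diameter with a 41 mm domed steel cap pierced with holes; 76 mm tall in all, loose, standing upright. This point is its centre, 38 mm above its underside on its axis; z is its upright axis. Grip round the ceramic.
- oil_cruet_center (a point): Oil cruet: small dark green glass bottle, round body of 46 mm diameter up to 56 mm height, then a shoulder and a 20 mm neck with a cork; 88 mm tall in all, loose, standing upright. This point is its centre, 44 mm above its underside on its axis; z is its upright axis. Grip round the body.
- pepper_mill_center (a point): Pepper mill: turned dark wood, foot 44 mm and head 42 mm in diameter, straight 36 mm waist between 26 and 60 mm height, small steel knob on top; 88 mm tall in all, loose, standing upright. This point is its centre, 44 mm above its underside on its axis; z is its upright axis. Grip round the waist.
- breakfast_caddy: Breakfast caddy: low wooden tray fixed on the worktop, 240 mm (x) by 84 mm (y). Origin: centre of its underside, z up. At +x a raised end board, 60 mm high with the black grip bar on its top; other walls and dividers 16 mm high, 6 mm thick; floor 5 mm thick. Three compartments, centres x = +78 (by the raised end), 0, -78 mm, y = 0, each 72 by 72 mm inside. Fingers closing along its y clear board and neighbours.
- salad_caddy: Salad caddy: low wooden tray fixed on the worktop, 162 mm (x) by 84 mm (y). Origin: centre of its underside, z up. At +x a raised end board, 60 mm high with the black grip bar on its top; other walls and dividers 16 mm high, 6 mm thick; floor 5 mm thick. Two compartments, centres x = +39 (by the raised end), -39 mm, y = 0, each 72 by 72 mm inside. Fingers closing along its y clear board and neighbours.
- mug: Blue ceramic mug, 80 mm across, 85 mm tall, with a handle; a bystander. Origin: centre of its underside.
- tea_tin: Square green tea tin with a steel lid, 77 by 77 by 90 mm tall; a bystander. Origin: centre of its underside.
- bowl: White ceramic bowl, 100 mm across, 45 mm tall; a bystander. Origin: centre of its underside.
Mind the look-alikes: they are no part of the job. Leave any pink or yellow look-alike of the part that bears pepper_mill_center alone.

How it is judged:
At the end, for the whole second after the job is handed in: Each thing stands in its own compartment as the goal says: centre within 20 mm of the compartment's centre along the caddy's x and y, within 5 mm of its standing height on the floor, leaning under 0.12 rad, slower than 20 mm/s (x of jam_jar_center in the frame of breakfast_caddy between 0.058 and 0.098 m and y of jam_jar_center in the frame of breakfast_caddy between -0.02 and 0.02 m and z of jam_jar_center in the frame of breakfast_caddy between 0.035 and 0.045 m and angle between each of jam_jar_center, egg_cup_center, salt_shaker_center, oil_cruet_center, pepper_mill_center's own z axis and vertical below 0.12 rad and linear speed of each of jam_jar, egg_cup, salt_shaker, oil_cruet, pepper_mill below 0.02 m/s and x of egg_cup_center in the frame of breakfast_caddy between -0.02 and 0.02 m and y of egg_cup_center in the frame of breakfast_caddy between -0.02 and 0.02 m and z of egg_cup_center in the frame of breakfast_caddy between 0.036 and 0.046 m and x of salt_shaker_center in the frame of breakfast_caddy between -0.098 and -0.058 m and y of salt_shaker_center in the frame of breakfast_caddy between -0.02 and 0.02 m and z of salt_shaker_center in the frame of breakfast_caddy between 0.038 and 0.048 m and x of oil_cruet_center in the frame of salad_caddy between 0.019 and 0.059 m and y of oil_cruet_center in the frame of salad_caddy between -0.02 and 0.02 m and z of oil_cruet_center in the frame of salad_caddy between 0.044 and 0.054 m and x of pepper_mill_center in the frame of salad_caddy between -0.059 and -0.019 m and y of pepper_mill_center in the frame of salad_caddy between -0.02 and 0.02 m and z of pepper_mill_center in the frame of salad_caddy between 0.044 and 0.054 m); the robot touches nothing.
It fails at once if the mug is displaced by more than 30 mm (distance of mug from where it was at the start of the episode above 0.03 m).
It fails at once if the tea tin is displaced by more than 30 mm (distance of tea_tin from where it was at the start of the episode above 0.03 m).
It fails at once if the bowl is displaced by more than 30 mm (distance of bowl from where it was at the start of the episode above 0.03 m).
It also fails if it takes over 141 s, if anything falls off the work surface, if the arm or the gripper's body presses on something with over 40 N, if the wrist force passes 120 N, or if a joint passes its speed limit or range.

## Working session

There is one attempt and no reset: what is moved stays moved. The work goes in short steps, Python scripts to look and compute and a shell command to move; the robot and the scene stay as the last step left them, time stands still between calls to the robot, and variables do not carry over. Pictures are saved under pics/ and viewed, at most 14 in all, crops included, and the job is handed in when it is done.

```bash
mkdir -p pics; ls
python3 - <<'E'
from bench import ctrl
import cv2
s=ctrl.get_state();print(s['position'],s['tool_rot'],s['time'],s['grip_width'])
for n in ['scene','top']:
    p=ctrl.get_image(n);cv2.imwrite(f'pics/{n}0.png',p['pixels']);print(n,p['fx'],p['cx'],p['cy'],p['k1'],p['R'],p['t'])
print(ctrl.get_image('wrist')['mount'])
E
```

```text
pics
[ 0.20917229 -0.61521027  0.40367998] [-3.09770690e+00 -5.12314289e-01  6.49703499e-04] 0.0 0.9984217647632513
scene 527.0443281332126 273.3129619995671 207.36758373894227 -0.10706175713884442 [[ 0.40684768  0.91326624  0.02048749]
 [ 0.63604233 -0.26710768 -0.72395003]
 [-0.65568676  0.3075683  -0.68954813]] [-0.23892098 -0.32697259  1.48710126]
top 519.6524514811875 275.0874365283495 212.05117122918855 -0.13804683630803574 [[ 0.02319236 -0.99970272  0.00752218]
 [-0.99134507 -0.02396968 -0.12907516]
 [ 0.12921709 -0.00446352 -0.99160628]] [-0.00199783  0.57288895  1.12400302]
[[-2.67559836e-04 -9.58580212e-01 -2.84822586e-01  7.71879338e-02]
 [ 9.99999729e-01 -4.51973012e-04  5.81739759e-04 -9.36750650e-04]
 [-6.86376344e-04 -2.84822353e-01  9.58580073e-01  2.07823012e-02]
 [ 0.00000000e+00  0.00000000e+00  0.00000000e+00  1.00000000e+00]]
```

View pics/scene0.png

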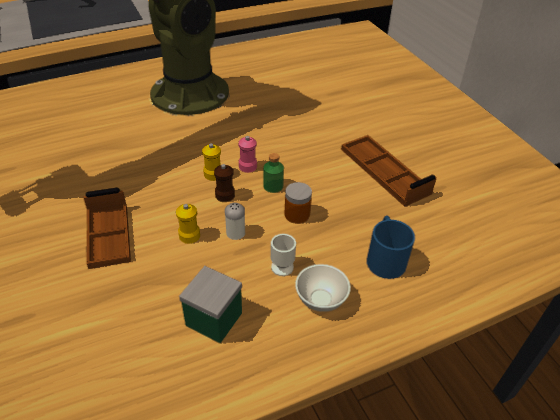

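View pics/top0.png

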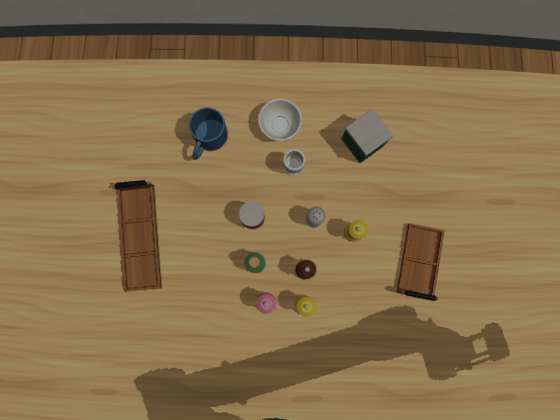

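The top view shows the following:
- Jam jar at (252,215).
- Egg cup at (293,160), close to the bowl at (280,120).
- Salt shaker at (316,216).
- Oil cruet at (255,262).
- Pepper mill candidates: dark (306,269), pink (266,303), yellow (306,306) and yellow (357,230). I choose the dark one.
- Breakfast caddy at (139,238), with its raised end at the top (131,185).
- Salad caddy at (421,262), with its raised end at the bottom (421,295).

```bash
cat > h.py <<'E'
from bench import ctrl
import numpy as np, cv2, json
from scipy.optimize import minimize
from scipy.spatial.transform import Rotation as Ro
def project(p,X):
    c=np.asarray(X)@np.array(p['R']).T+p['t']; s=c[:,:2]/c[:,2:]
    s=s*(1+p['k1']*(s**2).sum(1))[:,None]
    return s*[p['fx'],p['fy']]+[p['cx'],p['cy']]
def ground(p,uv,z):
    s0=(np.array(uv)-[p['cx'],p['cy']])/[p['fx'],p['fy']]; s=s0.copy()
    for _ in range(9): s=s0/(1+p['k1']*s@s)
    R=np.array(p['R']);o=-R.T@p['t'];d=R.T@np.r_[s,1]
    return (o+d*(z-o[2])/d[2])[:2]
a=np.linspace(0,2*np.pi,40,endpoint=False)
def cyl(r,z0,z1): return np.array([[r*np.cos(t),r*np.sin(t),z] for z in (z0,z1) for t in a])
def box(x0,x1,y0,y1,z0,z1): return np.array([[x,y,z] for x in (x0,x1) for y in (y0,y1) for z in (z0,z1)])
M={'jam_jar_center':[cyl(.028,0,.07)],
 'egg_cup_center':[cyl(.024,.03,.072),cyl(.022,0,.005),cyl(.012,0,.04)],
 'salt_shaker_center':[cyl(.02,0,.070),cyl(.012,.06,.076)],
 'oil_cruet_center':[cyl(.023,0,.056),cyl(.010,.05,.088)],
 'pepper_mill_center':[cyl(.022,0,.026),cyl(.018,.026,.06),cyl(.021,.06,.08),cyl(.006,.08,.088)],
 'breakfast_caddy':[box(-.12,.12,-.042,.042,0,.016),box(.114,.12,-.042,.042,0,.06)],
 'salad_caddy':[box(-.081,.081,-.042,.042,0,.016),box(.075,.081,-.042,.042,0,.06)],
 'mug':[cyl(.04,0,.085)],'tea_tin':[box(-.0385,.0385,-.0385,.0385,0,.09)],'bowl':[cyl(.05,.04,.045),cyl(.025,0,.03)]}
def mask(p,parts,q):
    c,s=np.cos(q[2]),np.sin(q[2]); R=np.array([[c,-s,0],[s,c,0],[0,0,1]])
    m=np.zeros((840*2,560*4),np.uint8)[:420*4]
    for P in parts:
        uv=project(p,P@R.T+[q[0],q[1],0])
        cv2.fillConvexPoly(m,cv2.convexHull(np.round(uv*4+1.5).astype(np.int32)),255)
    return cv2.resize(m,(560,420),interpolation=cv2.INTER_AREA)/255.
def fit(name,obs,q0,yaw):
    f=lambda q:sum(np.abs(mask(p,M[name],[q[0],q[1],q[2] if yaw else 0])-r).sum()/r.sum() for p,r in obs)
    st=[q0+np.array(d) for d in ([0,0,0],[.012,0,.15],[0,.012,-.15],[-.01,-.01,0])]
    r=minimize(f,q0,method='Nelder-Mead',options=dict(initial_simplex=st,xatol=2e-4,fatol=1e-4))
    return r.x,r.fun
E
cat > m.py <<'E'
from h import *
import sys
pt=ctrl.get_image('top');ps=ctrl.get_image('scene')
hint={'jam_jar_center':(252,215),'egg_cup_center':(293,160),'salt_shaker_center':(316,216),'oil_cruet_center':(255,262),'pepper_mill_center':(306,269),'breakfast_caddy':(139,238),'salad_caddy':(421,262),'mug':(208,128),'tea_tin':(367,136),'bowl':(280,120)}
dirs={'breakfast_caddy':(131,185),'salad_caddy':(421,295)}
out={}
for n,h in hint.items():
    g=ground(pt,h,.04 if n not in dirs else .01); yaw=0.3
    if n in dirs: d=ground(pt,dirs[n],.06)-g; yaw=np.arctan2(d[1],d[0])
    obs=[]
    for p,c in((pt,h),(ps,project(ps,[[*g,.03]])[0])):
        D=[d for d in ctrl.silhouettes(n,p) if np.hypot(*(np.array(d['at'])-c))<22]
        if D: obs.append((p,D[0]['region'].astype(float)))
        print(n,'top' if p is pt else 'scene',[(np.round(d['at']).tolist(),round(d['p'],2)) for d in D])
    q,f=fit(n,obs,np.array([*g,yaw]),n in dirs or n=='tea_tin')
    per=[fit(n,[o],q,n in dirs or n=='tea_tin')[0][:2].round(3).tolist() for o in obs]
    out[n]=q.tolist();print('  ',q.round(4),round(f,3),per,'reach',round(np.hypot(*q[:2]),3))
json.dump(out,open('pos.json','w'))
v=cv2.resize(pt['pixels'][140:325,220:400],None,fx=3,fy=3)
cv2.imwrite('pics/crop.png',v)
E
python3 m.py
```

```text
jam_jar_center top [([254.0, 216.0], 0.92)]
jam_jar_center scene [([295.0, 205.0], 0.89)]
   [0.5645 0.0646 0.2774] 0.289 [[0.563, 0.063], [0.565, 0.065]] reach 0.568
egg_cup_center top [([295.0, 161.0], 0.86)]
egg_cup_center scene [([285.0, 256.0], 0.77)]
   [ 0.6861 -0.0265  0.2278] 0.148 [[0.685, -0.027], [0.688, -0.026]] reach 0.687
salt_shaker_center top [([316.0, 217.0], 0.65)]
salt_shaker_center scene []
   [ 0.5623 -0.0788  0.2445] 0.09 [[0.562, -0.079]] reach 0.568
oil_cruet_center top [([256.0, 264.0], 0.59)]
oil_cruet_center scene []
   [0.4602 0.0541 0.2878] 0.104 [[0.46, 0.054]] reach 0.463
pepper_mill_center top [([305.0, 270.0], 0.78)]
pepper_mill_center scene [([224.0, 184.0], 0.7)]
   [ 0.4478 -0.0564  0.2651] 0.455 [[0.447, -0.056], [0.45, -0.057]] reach 0.451
breakfast_caddy top [([139.0, 238.0], 0.78)]
breakfast_caddy scene [([390.0, 172.0], 0.92)]
   [0.5115 0.323  0.1218] 0.084 [[0.511, 0.322], [0.511, 0.323]] reach 0.605
salad_caddy top [([421.0, 260.0], 0.55)]
salad_caddy scene [([105.0, 226.0], 0.86)]
   [ 0.4722 -0.324   2.9659] 0.098 [[0.472, -0.324], [0.473, -0.324]] reach 0.573
mug top [([210.0, 132.0], 0.71)]
mug scene [([388.0, 249.0], 0.72)]
   [0.7577 0.1686 0.2511] 0.152 [[0.758, 0.169], [0.758, 0.168]] reach 0.776
tea_tin top [([366.0, 136.0], 0.73)]
tea_tin scene [([211.0, 304.0], 0.88)]
   [ 0.7529 -0.1915  0.2517] 0.397 [[0.755, -0.191], [0.75, -0.192]] reach 0.777
bowl top []
bowl scene [([321.0, 288.0], 0.6)]
   [0.7864 0.0052 0.313 ] 0.081 [[0.786, 0.005]] reach 0.786
```

View pics/crop.png

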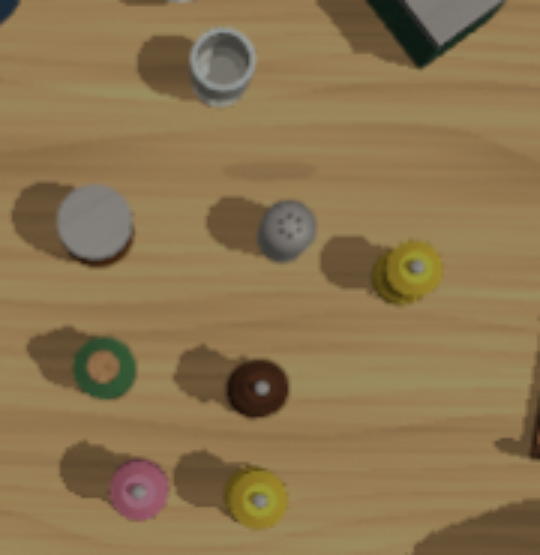

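```bash
cat > plan.py <<'E'
from h import *
import sys
# waypoints: x,y,zgrasp,theta(deg of tool y); prints shift fractions from one to the next
P=json.load(open('pos.json'))
def loc(c,dx):
    q=P[c];return [q[0]+dx*np.cos(q[2]),q[1]+dx*np.sin(q[2])]
T={'pepper_mill_center':('salad_caddy',-.039,.044),'oil_cruet_center':('salad_caddy',.039,.043),'jam_jar_center':('breakfast_caddy',.078,.043),'egg_cup_center':('breakfast_caddy',0,.049),'salt_shaker_center':('breakfast_caddy',-.078,.043)}
n=sys.argv[1]; c,dx,zg=T[n]
th=P[c][2]-np.pi/2 if c[0]=='b' else P[c][2]-1.5*np.pi
th=(th+np.pi)%(2*np.pi)-np.pi
s=ctrl.get_state();R=Ro.from_rotvec(s['tool_rot']).as_matrix();pos=np.array(s['position']);g=R[:,1]
cur=np.arctan2(g[1],g[0]);print('z axis',R[:,2].round(3),'theta',np.degrees(cur).round(1),'->',np.degrees(th).round(1),'pos',pos.round(4),'grip',round(s['grip_width'],3),'t',s['time'])
def Rt(t): return np.array([[-np.sin(t),np.cos(t),0],[np.cos(t),np.sin(t),0],[0,0,-1]]).T
W=[(*P[n][:2],.33,'above'),(*P[n][:2],zg+.164,'grasp'),(*P[n][:2],.33,'lift'),(*loc(c,dx),.33,'over'),(*loc(c,dx),zg+.164+.0065,'place'),(*loc(c,dx),.33,'up')]
for w in W:
    d=np.array(w[:3])-pos;f=Rt(cur).T@d/.2
    print(w[3],np.round(w[:3],3),'frac',f.round(3),'yaw',round(-((th-cur+np.pi)%(2*np.pi)-np.pi)/np.pi,4));pos=np.array(w[:3]);cur=th
E
python3 plan.py pepper_mill_center
```

```text
z axis [-0. -0. -1.] theta -71.2 -> -100.1 pos [ 0.2093 -0.6154  0.4048] grip 1.002 t 1.25
above [ 0.448 -0.056  0.33 ] frac [ 2.029 -2.262  0.374] yaw 0.1603
grasp [ 0.448 -0.056  0.208] frac [0.   0.   0.61] yaw -0.0
lift [ 0.448 -0.056  0.33 ] frac [ 0.    0.   -0.61] yaw -0.0
over [ 0.511 -0.331  0.33 ] frac [0.549 1.296 0.   ] yaw -0.0
place [ 0.511 -0.331  0.215] frac [0.    0.    0.577] yaw -0.0
up [ 0.511 -0.331  0.33 ] frac [ 0.     0.    -0.577] yaw -0.0
```

The crop shows the dark wooden mill with its steel knob at crop (258,388), the true mill. Pink (139,490), yellow (258,500) and yellow (412,270) are decoys.

```bash
python3 -m jog '{"translation":[[0.68,-0.75,0],[0.68,-0.75,0],[0.68,-0.75,0],[0.68,-0.75,0],[0.68,-0.75,0]],"yaw":[0,0,0,0,0],"jaw":[0,0,0,0,0]}' 20
python3 -m jog '{"translation":[[0.68,-0.75,0],[0.68,-0.75,0],[0.68,-0.75,0],[0.68,-0.75,0],[0.68,-0.75,0]],"yaw":[0,0,0,0,0],"jaw":[0,0,0,0,0]}'
python3 -m jog '{"translation":[[0.67,-0.76,0.37],[0.67,-0.76,0.37],[0.67,-0.76,0.37],[0.67,-0.76,0.37],[0.67,-0.76,0.37],[0.67,-0.76,0.37],[0.67,-0.76,0.37]],"yaw":[0.16,0.16,0.16,0.16,0.16,0.16,0.16],"jaw":[0,0,0,0,0,0,0]}'
python3 plan.py pepper_mill_center
```

```text
time: 1.88
position: [0.2901, -0.4291, 0.4053]
tool_rot: [3.098, 0.515, -0.0]
ft_force: [-0.5, 0.2, -0.2]
grip_width: 1.003
grip_force: 0.0
time: 2.5
position: [0.3701, -0.245, 0.405]
tool_rot: [3.099, 0.512, 0.0]
ft_force: [-0.1, -0.4, -0.6]
grip_width: 1.008
grip_force: 0.0
time: 3.38
position: [0.4481, -0.0593, 0.331]
tool_rot: [3.129, -0.281, 0.001]
ft_force: [0.3, -0.3, 0.1]
grip_width: 1.002
grip_force: 0.0
z axis [ 0. -0. -1.] theta -100.3 -> -100.1 pos [ 0.4481 -0.0593  0.331 ] grip 1.002 t 3.375
above [ 0.448 -0.056  0.33 ] frac [-0.004 -0.014  0.005] yaw -0.0011
grasp [ 0.448 -0.056  0.208] frac [0.   0.   0.61] yaw -0.0
lift [ 0.448 -0.056  0.33 ] frac [ 0.    0.   -0.61] yaw -0.0
over [ 0.511 -0.331  0.33 ] frac [0.549 1.296 0.   ] yaw -0.0
place [ 0.511 -0.331  0.215] frac [0.    0.    0.577] yaw -0.0
up [ 0.511 -0.331  0.33 ] frac [ 0.     0.    -0.577] yaw -0.0
```

```bash
python3 -m jog '{"translation":[[0,-0.01,0.2],[0,-0.01,0.4],[0,-0.01,0.55],[0,-0.01,0.61],[0,-0.01,0.61],[0,-0.01,0.61]],"yaw":[0,0,0,0,0,0],"jaw":[0,0,0,0,0,0]}' 20
python3 -m jog '{"translation":[[0,0,0],[0,0,0],[0,0,0],[0,0,0],[0,0,0],[0,0,0],[0,0,0],[0,0,0]],"yaw":[0,0,0,0,0,0,0,0],"jaw":[1,1,1,1,1,1,1,1]}' 20
python3 -m jog '{"translation":[[0,0,-0.1],[0,0,-0.3],[0,0,-0.5],[0,0,-0.61],[0,0,-0.61],[0,0,-0.61]],"yaw":[0,0,0,0,0,0],"jaw":[1,1,1,1,1,1]}'
```

```text
time: 4.12
position: [0.4492, -0.0552, 0.21]
tool_rot: [3.129, -0.275, 0.004]
ft_force: [0.3, -0.1, -0.2]
grip_width: 1.001
grip_force: 0.0
time: 5.12
position: [0.4484, -0.0549, 0.2087]
tool_rot: [3.129, -0.274, -0.0]
ft_force: [-0.2, -0.9, 0.1]
grip_width: 0.469
grip_force: 20.0
time: 5.88
position: [0.4479, -0.0547, 0.3294]
tool_rot: [-3.129, 0.274, 0.003]
ft_force: [-0.3, -0.0, -1.7]
grip_width: 0.467
grip_force: 20.0
```

```bash
python3 -m jog '{"translation":[[0.13,0.3,0],[0.27,0.65,0],[0.27,0.65,0],[0.27,0.65,0],[0.27,0.65,0]],"yaw":[0,0,0,0,0],"jaw":[1,1,1,1,1]}'
python3 -m jog '{"translation":[[0.13,0.3,0],[0.28,0.65,0],[0.28,0.65,0],[0.28,0.65,0],[0.28,0.65,0],[0.28,0.65,0]],"yaw":[0,0,0,0,0,0],"jaw":[1,1,1,1,1,1]}'
python3 plan.py pepper_mill_center | head -1
python3 - <<'E'
from h import *
p=ctrl.get_image('scene')['pixels'];w=ctrl.get_image('wrist')['pixels']
cv2.imwrite('pics/a1.png',np.hstack([cv2.resize(p[100:310,20:210],(400,442)),cv2.resize(w,(400,300))[:, :] if 0 else cv2.copyMakeBorder(cv2.resize(w,(400,300)),0,142,0,0,cv2.BORDER_CONSTANT)]))
E
```

```text
time: 6.5
position: [0.4789, -0.1901, 0.3299]
tool_rot: [-3.129, 0.27, 0.002]
ft_force: [-0.3, 0.0, -2.1]
grip_width: 0.469
grip_force: 20.0
time: 7.25
position: [0.512, -0.3277, 0.3311]
tool_rot: [-3.13, 0.269, -0.0]
ft_force: [0.7, -0.6, -1.7]
grip_width: 0.466
grip_force: 20.0
z axis [ 0.  0. -1.] theta -99.8 -> -100.1 pos [ 0.512  -0.3277  0.3311] grip 0.466 t 7.25
```

View pics/a1.png

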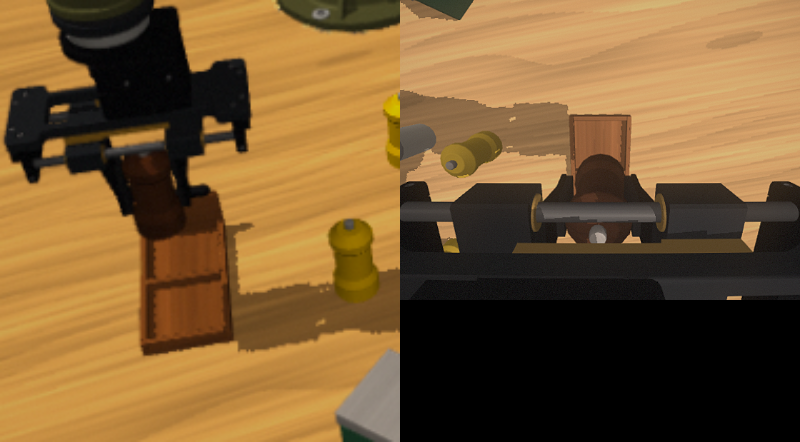

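The mill hangs upright between the pads over the salad caddy, at about (155,190) on the left of the picture. Lowering it now.

```bash
python3 -m jog '{"translation":[[0,0.015,0.15],[0,0.015,0.3],[0,0.015,0.42],[0,0.015,0.5],[0,0.015,0.54],[0,0.015,0.56],[0,0.015,0.58],[0,0.015,0.58]],"yaw":[0,0,0,0,0,0,0,0],"jaw":[1,1,1,1,1,1,1,1]}'
python3 -m jog '{"translation":[[0,0,0],[0,0,0.005],[0,0,0.005]],"yaw":[0,0,0],"jaw":[1,1,1]}'
python3 -m jog '{"translation":[[0,0,0],[0,0,0],[0,0,0],[0,0,0],[0,0,0],[0,0,0],[0,0,0],[0,0,0]],"yaw":[0,0,0,0,0,0,0,0],"jaw":[0.6,0.5,0.4,0,0,0,0,0]}'
python3 -m jog '{"translation":[[0,0,-0.1],[0,0,-0.3],[0,0,-0.5],[0,0,-0.6],[0,0,-0.6],[0,0,-0.6]],"yaw":[0,0,0,0,0,0],"jaw":[0,0,0,0,0,0]}'
python3 plan.py oil_cruet_center
```

```text
time: 8.35
position: [0.5111, -0.333, 0.215]
tool_rot: [3.129, -0.274, 0.0]
ft_force: [-0.2, -0.3, -1.1]
grip_width: 0.464
grip_force: 20.0
time: 8.72
position: [0.511, -0.333, 0.2138]
tool_rot: [3.129, -0.274, 0.0]
ft_force: [-0.7, -0.7, -1.1]
grip_width: 0.468
grip_force: 20.0
time: 9.72
position: [0.511, -0.3329, 0.2137]
tool_rot: [3.13, -0.274, -0.0]
ft_force: [0.5, -0.0, 0.0]
grip_width: 0.987
grip_force: 0.0
time: 10.48
position: [0.5105, -0.3328, 0.3322]
tool_rot: [-3.129, 0.274, 0.003]
ft_force: [-0.7, 0.7, -0.4]
grip_width: 1.004
grip_force: 0.0
z axis [-0.002  0.001 -1.   ] theta -100.0 -> -100.1 pos [ 0.5105 -0.3328  0.3322] grip 1.004 t 10.475
above [0.46  0.054 0.33 ] frac [-0.584 -1.861  0.011] yaw 0.0002
grasp [0.46  0.054 0.207] frac [0.    0.    0.615] yaw -0.0
lift [0.46  0.054 0.33 ] frac [ 0.     0.    -0.615] yaw -0.0
over [ 0.434 -0.317  0.33 ] frac [0.195 1.851 0.   ] yaw -0.0
place [ 0.434 -0.317  0.214] frac [0.    0.    0.582] yaw -0.0
up [ 0.434 -0.317  0.33 ] frac [ 0.     0.    -0.582] yaw -0.0
```

```bash
python3 -m jog '{"translation":[[-0.29,-0.93,0],[-0.29,-0.93,0],[-0.29,-0.93,0],[-0.29,-0.93,0],[-0.29,-0.93,0]],"yaw":[0,0,0,0,0],"jaw":[0,0,0,0,0]}'
python3 -m jog '{"translation":[[-0.29,-0.93,0],[-0.29,-0.93,0],[-0.29,-0.93,0],[-0.29,-0.93,0.01],[-0.29,-0.93,0.01],[-0.29,-0.93,0.01]],"yaw":[0,0,0,0,0,0],"jaw":[0,0,0,0,0,0]}'
python3 plan.py oil_cruet_center | head -2
python3 - <<'E'
from h import *
p=ctrl.get_image('scene')['pixels'];w=ctrl.get_image('wrist')['pixels']
cv2.imwrite('pics/a2.png',np.hstack([cv2.resize(p[130:290,50:330],(400,229)),cv2.resize(w,(400,300))[:229]]))
E
```

```text
time: 11.1
position: [0.4859, -0.1395, 0.3327]
tool_rot: [3.13, -0.273, -0.003]
ft_force: [-0.8, -0.2, 0.1]
grip_width: 0.996
grip_force: 0.0
time: 11.85
position: [0.462, 0.0511, 0.3314]
tool_rot: [3.129, -0.281, -0.001]
ft_force: [0.6, 0.3, 0.3]
grip_width: 1.003
grip_force: 0.0
z axis [-0.001  0.    -1.   ] theta -100.2 -> -100.1 pos [0.462  0.0511 0.3314] grip 1.003 t 11.85
above [0.46  0.054 0.33 ] frac [-0.012 -0.013  0.007] yaw -0.001
```

View pics/a2.png

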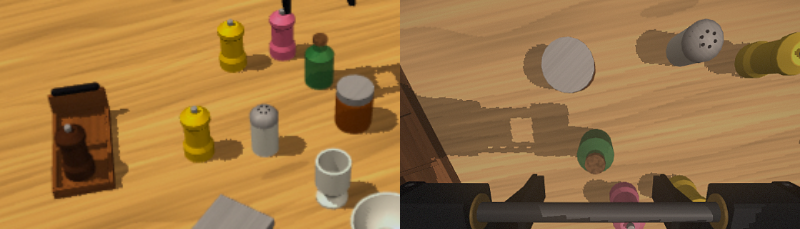

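The mill stands in the far salad compartment, at (75,155) on the left. The cruet is centred between the fingers, at (595,150) on the right.

```bash
python3 -m jog '{"translation":[[-0.01,-0.01,0.2],[-0.01,-0.01,0.4],[-0.01,-0.01,0.55],[-0.01,-0.01,0.62],[-0.01,-0.01,0.62],[-0.01,-0.01,0.62]],"yaw":[0,0,0,0,0,0],"jaw":[0,0,0,0,0,0]}' 20
python3 -m jog '{"translation":[[0,0,0],[0,0,0],[0,0,0],[0,0,0],[0,0,0],[0,0,0],[0,0,0],[0,0,0]],"yaw":[0,0,0,0,0,0,0,0],"jaw":[1,1,1,1,1,1,1,1]}' 20
python3 -m jog '{"translation":[[0,0,-0.1],[0,0,-0.3],[0,0,-0.5],[0,0,-0.62],[0,0,-0.62],[0,0,-0.62]],"yaw":[0,0,0,0,0,0],"jaw":[1,1,1,1,1,1]}'
python3 -m jog '{"translation":[[0.05,0.3,0],[0.1,0.6,0],[0.1,0.92,0],[0.1,0.92,0],[0.1,0.92,0],[0.1,0.92,0]],"yaw":[0,0,0,0,0,0],"jaw":[1,1,1,1,1,1]}'
python3 -m jog '{"translation":[[0.05,0.3,0],[0.1,0.6,0],[0.1,0.92,0],[0.1,0.92,0],[0.1,0.92,0],[0.1,0.92,0],[0.1,0.92,0]],"yaw":[0,0,0,0,0,0,0],"jaw":[1,1,1,1,1,1,1]}'
python3 plan.py oil_cruet_center | sed -n '1p;5p'
```

```text
time: 12.7
position: [0.4607, 0.0558, 0.2088]
tool_rot: [-3.13, 0.275, -0.003]
ft_force: [0.3, -0.2, -0.1]
grip_width: 0.998
grip_force: 0.0
time: 13.7
position: [0.4599, 0.0559, 0.2077]
tool_rot: [3.129, -0.274, -0.0]
ft_force: [-0.5, -0.0, 1.2]
grip_width: 0.526
grip_force: 20.0
time: 14.45
position: [0.4593, 0.0557, 0.3303]
tool_rot: [3.129, -0.274, -0.003]
ft_force: [-0.2, 0.1, -1.2]
grip_width: 0.524
grip_force: 20.0
time: 15.2
position: [0.4477, -0.1272, 0.331]
tool_rot: [-3.129, 0.27, 0.002]
ft_force: [-0.9, 0.6, -1.4]
grip_width: 0.522
grip_force: 20.0
time: 16.08
position: [0.436, -0.3118, 0.3319]
tool_rot: [3.13, -0.27, 0.0]
ft_force: [0.5, 0.2, -1.8]
grip_width: 0.524
grip_force: 20.0
z axis [ 0. -0. -1.] theta -99.8 -> -100.1 pos [ 0.436  -0.3118  0.3319] grip 0.524 t 16.075
over [ 0.434 -0.317  0.33 ] frac [0.195 1.851 0.   ] yaw -0.0
```

```bash
python3 -m jog '{"translation":[[0,0.015,0.15],[0,0.015,0.3],[0,0.015,0.42],[0,0.015,0.5],[0,0.015,0.54],[0,0.015,0.565],[0,0.015,0.585],[0,0.015,0.585]],"yaw":[0,0,0,0,0,0,0,0],"jaw":[1,1,1,1,1,1,1,1]}'
python3 -m jog '{"translation":[[0,0,0],[0,0,0.005],[0,0,0.005]],"yaw":[0,0,0],"jaw":[1,1,1]}'
```

```text
time: 17.08
position: [0.4348, -0.3165, 0.2149]
tool_rot: [3.129, -0.274, 0.0]
ft_force: [-0.1, -0.1, -2.2]
grip_width: 0.523
grip_force: 20.0
time: 17.45
position: [0.4347, -0.3164, 0.2138]
tool_rot: [3.129, -0.274, 0.0]
ft_force: [0.5, -0.4, -2.4]
grip_width: 0.522
grip_force: 20.0
```

```bash
python3 -m jog '{"translation":[[0,0,0],[0,0,0],[0,0,0],[0,0,0],[0,0,0],[0,0,0],[0,0,0],[0,0,0]],"yaw":[0,0,0,0,0,0,0,0],"jaw":[0.55,0.5,0.4,0,0,0,0,0]}'
python3 -m jog '{"translation":[[0,0,-0.1],[0,0,-0.3],[0,0,-0.5],[0,0,-0.6],[0,0,-0.6],[0,0,-0.6]],"yaw":[0,0,0,0,0,0],"jaw":[0,0,0,0,0,0]}'
python3 plan.py jam_jar_center; python3 -c "print(__import__('json').load(open('pos.json')))"
```

```text
time: 18.45
position: [0.4348, -0.3164, 0.2138]
tool_rot: [3.129, -0.274, 0.0]
ft_force: [0.4, -0.3, 0.3]
grip_width: 0.986
grip_force: 0.0
time: 19.2
position: [0.4343, -0.3162, 0.3326]
tool_rot: [-3.129, 0.274, 0.002]
ft_force: [-0.1, -0.2, -1.5]
grip_width: 0.998
grip_force: 0.0
z axis [-0.001  0.001 -1.   ] theta -100.0 -> -83.0 pos [ 0.4343 -0.3162  0.3326] grip 0.998 t 19.2
above [0.564 0.065 0.33 ] frac [ 0.31  -1.988  0.013] yaw -0.0944
grasp [0.564 0.065 0.207] frac [0.    0.    0.615] yaw -0.0
lift [0.564 0.065 0.33 ] frac [ 0.     0.    -0.615] yaw -0.0
over [0.589 0.332 0.33 ] frac [ 0.284 -1.315  0.   ] yaw -0.0
place [0.589 0.332 0.214] frac [0.    0.    0.582] yaw -0.0
up [0.589 0.332 0.33 ] frac [ 0.     0.    -0.582] yaw -0.0
{'jam_jar_center': [0.5644825363492963, 0.06458516442758086, 0.2774002140509499], 'egg_cup_center': [0.6860647038572318, -0.026451488907328305, 0.22782960927447474], 'salt_shaker_center': [0.5623289235979075, -0.07879368620721813, 0.24449195388012862], 'oil_cruet_center': [0.46016869101740576, 0.05406626866285955, 0.2877609429939807], 'pepper_mill_center': [0.44781742589173335, -0.05638787553776725, 0.26512015207435224], 'breakfast_caddy': [0.5115233839174513, 0.3229995966376559, 0.12177246936383376], 'salad_caddy': [0.4721855419823346, -0.324035253952781, 2.965886836600128], 'mug': [0.7577427537402867, 0.168609326500211, 0.25112467151995216], 'tea_tin': [0.7529167857759511, -0.191493965914963, 0.2517139756451226], 'bowl': [0.7863685978766566, 0.0052168150339880395, 0.31297036544861045]}
```

```bash
python3 -m jog '{"translation":[[0.15,-1,0],[0.15,-1,0],[0.15,-1,0],[0.15,-1,0],[0.15,-1,0]],"yaw":[0,0,0,0,0],"jaw":[0,0,0,0,0]}'
python3 -m jog '{"translation":[[0.16,-1,0.01],[0.16,-1,0.01],[0.16,-1,0.01],[0.16,-1,0.01],[0.16,-1,0.01],[0.16,-1,0.01],[0.16,-1,0.01]],"yaw":[-0.094,-0.094,-0.094,-0.094,-0.094,-0.094,-0.094],"jaw":[0,0,0,0,0,0,0]}'
python3 plan.py jam_jar_center | head -2
python3 - <<'E'
from h import *
p=ctrl.get_image('scene')['pixels'];w=ctrl.get_image('wrist')['pixels']
cv2.imwrite('pics/a3.png',np.hstack([cv2.resize(p[130:290,50:330],(400,229)),cv2.resize(w,(400,300))[:229]]))
E
```

```text
time: 19.82
position: [0.4989, -0.124, 0.3326]
tool_rot: [-3.13, 0.271, 0.003]
ft_force: [-0.2, 0.1, 0.2]
grip_width: 1.002
grip_force: 0.0
time: 20.7
position: [0.5653, 0.0642, 0.3315]
tool_rot: [3.135, 0.183, -0.001]
ft_force: [-0.0, -0.8, -0.3]
grip_width: 0.999
grip_force: 0.0
z axis [-0.    -0.001 -1.   ] theta -83.3 -> -83.0 pos [0.5653 0.0642 0.3315] grip 0.999 t 20.7
above [0.564 0.065 0.33 ] frac [-0.004 -0.002  0.008] yaw -0.0016
```

View pics/a3.png

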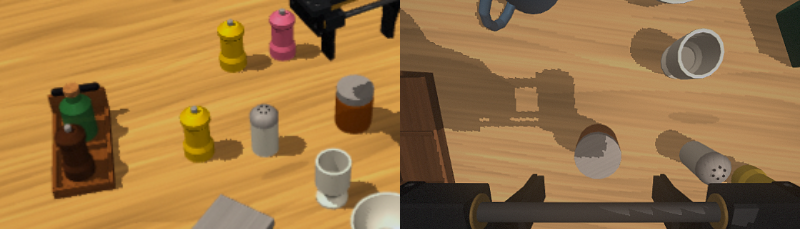

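The cruet and mill both stand in the salad caddy, at (78,110) and (75,155). The jam jar is centred between the fingers at (598,150).

```bash
python3 -m jog '{"translation":[[0,0,0.2],[0,0,0.4],[0,0,0.55],[0,0,0.62],[0,0,0.62],[0,0,0.62]],"yaw":[0,0,0,0,0,0],"jaw":[0,0,0,0,0,0]}' 25
python3 -m jog '{"translation":[[0,0,0],[0,0,0],[0,0,0],[0,0,0],[0,0,0],[0,0,0],[0,0,0]],"yaw":[0,0,0,0,0,0,0],"jaw":[1,1,1,1,1,1,1]}' 25
python3 -m jog '{"translation":[[0,0,-0.1],[0,0,-0.3],[0,0,-0.5],[0,0,-0.62],[0,0,-0.62],[0,0,-0.62]],"yaw":[0,0,0,0,0,0],"jaw":[1,1,1,1,1,1]}'
python3 -m jog '{"translation":[[0.07,-0.3,0],[0.14,-0.6,0],[0.14,-0.66,0],[0.14,-0.66,0],[0.14,-0.66,0]],"yaw":[0,0,0,0,0],"jaw":[1,1,1,1,1]}'
python3 -m jog '{"translation":[[0.07,-0.3,0],[0.14,-0.6,0],[0.14,-0.66,0],[0.14,-0.66,0],[0.14,-0.66,0],[0.14,-0.66,0]],"yaw":[0,0,0,0,0,0],"jaw":[1,1,1,1,1,1]}'
python3 plan.py jam_jar_center | sed -n '1p;6p'
```

```text
time: 21.55
position: [0.5661, 0.0668, 0.2091]
tool_rot: [3.136, 0.189, 0.004]
ft_force: [0.2, 0.2, 0.6]
grip_width: 1.001
grip_force: 0.0
time: 22.42
position: [0.5654, 0.0666, 0.2079]
tool_rot: [3.135, 0.189, 0.0]
ft_force: [0.5, -0.1, 2.2]
grip_width: 0.636
grip_force: 25.0
time: 23.18
position: [0.5648, 0.0667, 0.3308]
tool_rot: [3.136, 0.189, -0.002]
ft_force: [-0.2, -0.1, -2.8]
grip_width: 0.635
grip_force: 25.0
time: 23.8
position: [0.5776, 0.199, 0.3306]
tool_rot: [3.134, 0.185, -0.003]
ft_force: [0.4, 0.2, -2.6]
grip_width: 0.636
grip_force: 25.0
time: 24.55
position: [0.5903, 0.333, 0.3317]
tool_rot: [3.135, 0.183, 0.001]
ft_force: [-0.1, -0.2, -2.7]
grip_width: 0.637
grip_force: 25.0
z axis [ 0.001 -0.002 -1.   ] theta -83.3 -> -83.0 pos [0.5903 0.333  0.3317] grip 0.637 t 24.55
place [0.589 0.332 0.214] frac [0.    0.    0.582] yaw -0.0
```

```bash
python3 -m jog '{"translation":[[0,0.015,0.15],[0,0.015,0.3],[0,0.015,0.42],[0,0.015,0.5],[0,0.015,0.54],[0,0.015,0.565],[0,0.015,0.585],[0,0.015,0.585]],"yaw":[0,0,0,0,0,0,0,0],"jaw":[1,1,1,1,1,1,1,1]}'
python3 -m jog '{"translation":[[0,0,0],[0,0,0.005],[0,0,0.005]],"yaw":[0,0,0],"jaw":[1,1,1]}'
python3 -m jog '{"translation":[[0,0,0],[0,0,0],[0,0,0],[0,0,0],[0,0,0],[0,0,0],[0,0,0],[0,0,0]],"yaw":[0,0,0,0,0,0,0,0],"jaw":[0.45,0.4,0.3,0,0,0,0,0]}'
python3 -m jog '{"translation":[[0,0,-0.1],[0,0,-0.3],[0,0,-0.5],[0,0,-0.6],[0,0,-0.6],[0,0,-0.6]],"yaw":[0,0,0,0,0,0],"jaw":[0,0,0,0,0,0]}'
python3 plan.py egg_cup_center
```

```text
time: 25.55
position: [0.5896, 0.3327, 0.2149]
tool_rot: [-3.136, -0.189, -0.0]
ft_force: [-0.3, 0.8, -2.5]
grip_width: 0.634
grip_force: 25.0
time: 25.92
position: [0.5896, 0.3326, 0.2138]
tool_rot: [3.136, 0.189, 0.0]
ft_force: [-0.4, -0.2, -2.2]
grip_width: 0.636
grip_force: 25.0
time: 26.92
position: [0.5896, 0.3326, 0.2137]
tool_rot: [3.136, 0.189, -0.0]
ft_force: [0.5, -0.7, 0.6]
grip_width: 0.996
grip_force: 0.0
time: 27.68
position: [0.5893, 0.3321, 0.3321]
tool_rot: [3.134, 0.189, -0.003]
ft_force: [0.7, -0.5, -1.0]
grip_width: 0.998
grip_force: 0.0
z axis [-0.002 -0.002 -1.   ] theta -83.1 -> -83.0 pos [0.5893 0.3321 0.3321] grip 0.998 t 27.675
above [ 0.686 -0.026  0.33 ] frac [0.265 1.838 0.01 ] yaw -0.0004
grasp [ 0.686 -0.026  0.213] frac [0.    0.    0.585] yaw -0.0
lift [ 0.686 -0.026  0.33 ] frac [ 0.     0.    -0.585] yaw -0.0
over [0.512 0.323 0.33 ] frac [-0.654 -1.84   0.   ] yaw -0.0
place [0.512 0.323 0.22 ] frac [0.    0.    0.552] yaw -0.0
up [0.512 0.323 0.33 ] frac [ 0.     0.    -0.552] yaw -0.0
```

```bash
python3 -m jog '{"translation":[[0.13,0.92,0],[0.13,0.92,0],[0.13,0.92,0],[0.13,0.92,0],[0.13,0.92,0]],"yaw":[0,0,0,0,0],"jaw":[0,0,0,0,0]}'
python3 -m jog '{"translation":[[0.13,0.91,0.01],[0.13,0.91,0.01],[0.13,0.91,0.01],[0.13,0.91,0.01],[0.13,0.91,0.01],[0.13,0.91,0.01],[0.13,0.91,0.01]],"yaw":[0,0,0,0,0,0,0],"jaw":[0,0,0,0,0,0,0]}'
python3 plan.py egg_cup_center | head -2
python3 - <<'E'
from h import *
p=ctrl.get_image('scene')['pixels'];w=ctrl.get_image('wrist')['pixels']
cv2.imwrite('pics/a4.png',np.hstack([cv2.resize(p[120:280,230:510],(400,229)),cv2.resize(w,(400,300))[:229]]))
E
```

```text
time: 28.3
position: [0.6371, 0.1529, 0.3321]
tool_rot: [-3.135, -0.188, 0.005]
ft_force: [-0.9, 1.2, -0.7]
grip_width: 0.997
grip_force: 0.0
time: 29.18
position: [0.6849, -0.0221, 0.3319]
tool_rot: [-3.135, -0.194, -0.0]
ft_force: [-0.2, 0.3, -0.4]
grip_width: 1.001
grip_force: 0.0
z axis [ 0.  0. -1.] theta -82.9 -> -83.0 pos [ 0.6849 -0.0221  0.3319] grip 1.001 t 29.175
above [ 0.686 -0.026  0.33 ] frac [0.003 0.022 0.009] yaw 0.0007
```

View pics/a4.png

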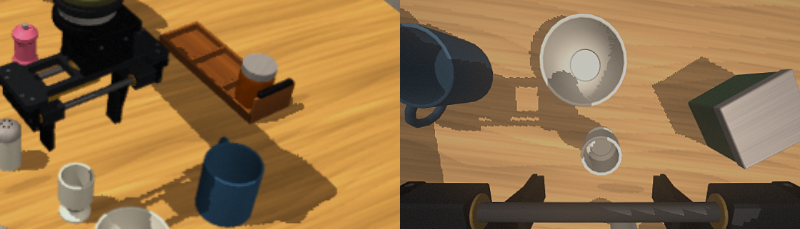

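The jam jar stands by the raised end at (258,85). The egg cup is between the fingers at (601,152), and its neighbours are clear.

```bash
python3 -m jog '{"translation":[[0,0.01,0.2],[0,0.01,0.4],[0,0.01,0.53],[0,0.01,0.59],[0,0.01,0.59],[0,0.01,0.59]],"yaw":[0,0,0,0,0,0],"jaw":[0,0,0,0,0,0]}' 20
python3 -m jog '{"translation":[[0,0,0],[0,0,0],[0,0,0],[0,0,0],[0,0,0],[0,0,0],[0,0,0],[0,0,0]],"yaw":[0,0,0,0,0,0,0,0],"jaw":[1,1,1,1,1,1,1,1]}' 20
python3 -m jog '{"translation":[[0,0,-0.1],[0,0,-0.3],[0,0,-0.5],[0,0,-0.59],[0,0,-0.59],[0,0,-0.59]],"yaw":[0,0,0,0,0,0],"jaw":[1,1,1,1,1,1]}'
python3 -m jog '{"translation":[[-0.1,-0.3,0],[-0.2,-0.6,0],[-0.33,-0.92,0],[-0.33,-0.92,0],[-0.33,-0.92,0],[-0.33,-0.92,0]],"yaw":[0,0,0,0,0,0],"jaw":[1,1,1,1,1,1]}'
python3 -m jog '{"translation":[[-0.1,-0.3,0],[-0.2,-0.6,0],[-0.33,-0.92,0],[-0.33,-0.92,0],[-0.33,-0.92,0],[-0.33,-0.92,0],[-0.33,-0.92,0]],"yaw":[0,0,0,0,0,0,0],"jaw":[1,1,1,1,1,1,1]}'
python3 plan.py egg_cup_center | sed -n '1p;6p'
```

```text
time: 30.02
position: [0.6861, -0.0263, 0.2153]
tool_rot: [3.136, 0.189, 0.004]
ft_force: [0.2, -0.5, -0.2]
grip_width: 1.001
grip_force: 0.0
time: 31.02
position: [0.6854, -0.0265, 0.2137]
tool_rot: [3.136, 0.189, -0.0]
ft_force: [-0.3, 0.2, -0.5]
grip_width: 0.536
grip_force: 20.0
time: 31.78
position: [0.6849, -0.0267, 0.3299]
tool_rot: [3.136, 0.189, -0.004]
ft_force: [-0.2, -0.4, -2.0]
grip_width: 0.542
grip_force: 20.0
time: 32.52
position: [0.5987, 0.1459, 0.3307]
tool_rot: [3.135, 0.184, -0.002]
ft_force: [0.6, 0.3, -0.8]
grip_width: 0.539
grip_force: 20.0
time: 33.4
position: [0.5117, 0.3209, 0.3314]
tool_rot: [3.135, 0.183, -0.0]
ft_force: [0.5, -0.5, -1.1]
grip_width: 0.54
grip_force: 20.0
z axis [-0.    -0.001 -1.   ] theta -83.3 -> -83.0 pos [0.5117 0.3209 0.3314] grip 0.54 t 33.4
place [0.512 0.323 0.22 ] frac [0.    0.    0.552] yaw -0.0
```

```bash
python3 -m jog '{"translation":[[0,0,0.15],[0,0,0.3],[0,0,0.42],[0,0,0.48],[0,0,0.52],[0,0,0.54],[0,0,0.555],[0,0,0.555]],"yaw":[0,0,0,0,0,0,0,0],"jaw":[1,1,1,1,1,1,1,1]}'
python3 -m jog '{"translation":[[0,0,0],[0,0,0.005],[0,0,0.005]],"yaw":[0,0,0],"jaw":[1,1,1]}'
python3 -m jog '{"translation":[[0,0,0],[0,0,0],[0,0,0],[0,0,0],[0,0,0],[0,0,0],[0,0,0],[0,0,0]],"yaw":[0,0,0,0,0,0,0,0],"jaw":[0.5,0.45,0.4,0,0,0,0,0]}'
python3 -m jog '{"translation":[[0,0,-0.1],[0,0,-0.3],[0,0,-0.5],[0,0,-0.57],[0,0,-0.57],[0,0,-0.57]],"yaw":[0,0,0,0,0,0],"jaw":[0,0,0,0,0,0]}'
python3 plan.py salt_shaker_center
```

```text
time: 34.4
position: [0.5103, 0.323, 0.221]
tool_rot: [-3.136, -0.189, -0.001]
ft_force: [0.7, 0.5, -1.4]
grip_width: 0.539
grip_force: 20.0
time: 34.78
position: [0.5102, 0.3229, 0.2197]
tool_rot: [3.136, 0.189, 0.0]
ft_force: [0.1, 0.8, -0.6]
grip_width: 0.541
grip_force: 20.0
time: 35.78
position: [0.5102, 0.3229, 0.2197]
tool_rot: [3.136, 0.189, -0.0]
ft_force: [-0.2, -0.2, -0.1]
grip_width: 0.984
grip_force: 0.0
time: 36.52
position: [0.5099, 0.3224, 0.3323]
tool_rot: [3.135, 0.189, -0.003]
ft_force: [0.1, 0.0, -0.4]
grip_width: 1.0
grip_force: 0.0
z axis [-0.002 -0.001 -1.   ] theta -83.1 -> -83.0 pos [0.5099 0.3224 0.3323] grip 1.0 t 36.525
above [ 0.562 -0.079  0.33 ] frac [0.02  2.023 0.012] yaw -0.0005
grasp [ 0.562 -0.079  0.207] frac [0.    0.    0.615] yaw -0.0
lift [ 0.562 -0.079  0.33 ] frac [ 0.     0.    -0.615] yaw -0.0
over [0.434 0.314 0.33 ] frac [-0.398 -2.025  0.   ] yaw -0.0
place [0.434 0.314 0.214] frac [0.    0.    0.582] yaw -0.0
up [0.434 0.314 0.33 ] frac [ 0.     0.    -0.582] yaw -0.0
```

```bash
python3 -m jog '{"translation":[[0.01,1,0],[0.01,1,0],[0.01,1,0],[0.01,1,0],[0.01,1,0]],"yaw":[0,0,0,0,0],"jaw":[0,0,0,0,0]}'
python3 -m jog '{"translation":[[0.01,1,0.01],[0.01,1,0.01],[0.01,1,0.01],[0.01,1,0.01],[0.01,1,0.01],[0.01,1,0.01],[0.01,1,0.01]],"yaw":[0,0,0,0,0,0,0],"jaw":[0,0,0,0,0,0,0]}'
python3 plan.py salt_shaker_center | head -2
python3 - <<'E'
from h import *
p=ctrl.get_image('scene')['pixels'];w=ctrl.get_image('wrist')['pixels']
cv2.imwrite('pics/a5.png',np.hstack([cv2.resize(p[120:280,230:510],(400,229)),cv2.resize(w,(400,300))[:229]]))
E
```

```text
time: 37.15
position: [0.5361, 0.1236, 0.3325]
tool_rot: [-3.136, -0.185, 0.003]
ft_force: [0.0, 0.8, -0.0]
grip_width: 1.002
grip_force: 0.0
time: 38.02
position: [0.5623, -0.071, 0.3318]
tool_rot: [-3.135, -0.195, -0.0]
ft_force: [-0.1, -0.6, 0.2]
grip_width: 1.0
grip_force: 0.0
z axis [ 0.  0. -1.] theta -82.9 -> -83.0 pos [ 0.5623 -0.071   0.3318] grip 1.0 t 38.025
above [ 0.562 -0.079  0.33 ] frac [-0.004  0.038  0.009] yaw 0.0009
```

View pics/a5.png

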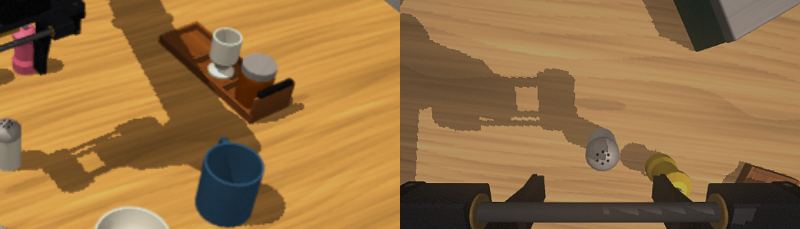

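The egg cup stands upright in the middle compartment at (225,55). The yellow decoy at (670,175) sits near the right finger, so I'll compute the clearance.

Run:
```python
from h import *
p=ctrl.get_image('top');g=ground(p,(359,229),.088);print(g)
d=g-np.array([.5623,-.0788]);t=np.radians(-83)
print('along y',d@[np.cos(t),np.sin(t)],'along x',d@[-np.sin(t),np.cos(t)])
```

```text
[ 0.5339614 -0.1683532]
along y 0.08543207991392993 along x -0.03904115340821357
```

```bash
python3 -m jog '{"translation":[[0,0.025,0.1],[0,0.025,0.4],[0,0.025,0.55],[0,0.025,0.615],[0,0.025,0.615],[0,0.025,0.615]],"yaw":[0,0,0,0,0,0],"jaw":[0,0,0,0,0,0]}' 20
python3 -m jog '{"translation":[[0,0,0],[0,0,0],[0,0,0],[0,0,0],[0,0,0],[0,0,0],[0,0,0],[0,0,0]],"yaw":[0,0,0,0,0,0,0,0],"jaw":[1,1,1,1,1,1,1,1]}' 20
python3 -m jog '{"translation":[[0,0,-0.1],[0,0,-0.3],[0,0,-0.5],[0,0,-0.62],[0,0,-0.62],[0,0,-0.62]],"yaw":[0,0,0,0,0,0],"jaw":[1,1,1,1,1,1]}'
python3 -m jog '{"translation":[[-0.1,-0.3,0],[-0.2,-0.6,0],[-0.2,-0.99,0],[-0.2,-0.99,0],[-0.2,-0.99,0],[-0.2,-0.99,0]],"yaw":[0,0,0,0,0,0],"jaw":[1,1,1,1,1,1]}'
python3 -m jog '{"translation":[[-0.1,-0.3,0],[-0.2,-0.6,0],[-0.2,-1,0],[-0.2,-1,0],[-0.2,-1,0],[-0.2,-1,0],[-0.2,-1,0],[-0.2,-1,0]],"yaw":[0,0,0,0,0,0,0,0],"jaw":[1,1,1,1,1,1,1,1]}'
python3 plan.py salt_shaker_center | sed -n '1p;6p'
```

```text
time: 38.92
position: [0.5636, -0.0787, 0.21]
tool_rot: [3.135, 0.189, 0.004]
ft_force: [0.3, 0.4, 1.1]
grip_width: 1.0
grip_force: 0.0
time: 39.92
position: [0.5628, -0.0786, 0.2086]
tool_rot: [3.136, 0.189, -0.0]
ft_force: [-0.0, -0.1, -0.3]
grip_width: 0.457
grip_force: 19.9
time: 40.67
position: [0.5624, -0.0787, 0.3322]
tool_rot: [3.136, 0.189, -0.002]
ft_force: [-0.3, -0.3, -1.5]
grip_width: 0.457
grip_force: 19.9
time: 41.42
position: [0.4994, 0.1115, 0.3318]
tool_rot: [3.135, 0.186, -0.003]
ft_force: [0.5, -0.7, -0.4]
grip_width: 0.452
grip_force: 19.9
time: 42.42
position: [0.4362, 0.3057, 0.3327]
tool_rot: [3.135, 0.186, 0.0]
ft_force: [0.2, 0.5, -1.4]
grip_width: 0.46
grip_force: 19.9
z axis [ 0.    -0.001 -1.   ] theta -83.2 -> -83.0 pos [0.4362 0.3057 0.3327] grip 0.46 t 42.425
place [0.434 0.314 0.214] frac [0.    0.    0.582] yaw -0.0
```

```bash
python3 -m jog '{"translation":[[0,-0.03,0.1],[0,-0.03,0.3],[0,-0.03,0.42],[0,-0.03,0.5],[0,-0.03,0.55],[0,-0.03,0.575],[0,-0.03,0.588],[0,-0.03,0.588]],"yaw":[0,0,0,0,0,0,0,0],"jaw":[1,1,1,1,1,1,1,1]}'
python3 -m jog '{"translation":[[0,0,0],[0,0,0.005],[0,0,0.005]],"yaw":[0,0,0],"jaw":[1,1,1]}'
python3 -m jog '{"translation":[[0,0,0],[0,0,0],[0,0,0],[0,0,0],[0,0,0],[0,0,0],[0,0,0],[0,0,0]],"yaw":[0,0,0,0,0,0,0,0],"jaw":[0.6,0.5,0.4,0,0,0,0,0]}'
python3 -m jog '{"translation":[[0,0,-0.1],[0,0,-0.3],[0,0,-0.5],[0,0,-0.6],[0,0,-0.6],[0,0,-0.6]],"yaw":[0,0,0,0,0,0],"jaw":[0,0,0,0,0,0]}'
python3 -m jog '{"translation":[[0,0.6,-0.2],[0,0.9,-0.2],[0,0.9,-0.2],[0,0.9,-0.2],[0,0.9,-0.2],[0,0.9,-0.2]],"yaw":[0,0,0,0,0,0],"jaw":[0,0,0,0,0,0]}'
python3 - <<'E'
from h import *
p=ctrl.get_image('scene')['pixels'];w=ctrl.get_image('top')['pixels']
cv2.imwrite('pics/a6.png',np.hstack([cv2.resize(p,(400,300)),cv2.resize(w,(400,300))]))
cv2.imwrite('pics/a7.png',np.hstack([cv2.resize(p[110:220,320:460],(400,314)),cv2.resize(p[170:280,70:210],(400,314))]))
E
```

```text
time: 43.42
position: [0.4351, 0.3129, 0.2155]
tool_rot: [-3.136, -0.189, -0.001]
ft_force: [-0.0, 0.7, -1.1]
grip_width: 0.457
grip_force: 19.9
time: 43.8
position: [0.4349, 0.3128, 0.2142]
tool_rot: [3.136, 0.189, 0.0]
ft_force: [0.2, -1.2, -0.5]
grip_width: 0.458
grip_force: 19.9
time: 44.8
position: [0.4348, 0.3128, 0.2141]
tool_rot: [3.136, 0.189, -0.0]
ft_force: [0.1, -1.0, -0.1]
grip_width: 0.984
grip_force: 0.0
time: 45.55
position: [0.4346, 0.3123, 0.3329]
tool_rot: [3.135, 0.189, -0.003]
ft_force: [-0.2, -0.1, -0.2]
grip_width: 1.001
grip_force: 0.0
time: 46.3
position: [0.456, 0.1356, 0.3734]
tool_rot: [-3.135, -0.194, 0.003]
ft_force: [-1.1, 1.0, 0.2]
grip_width: 1.001
grip_force: 0.0
```

View pics/a6.png

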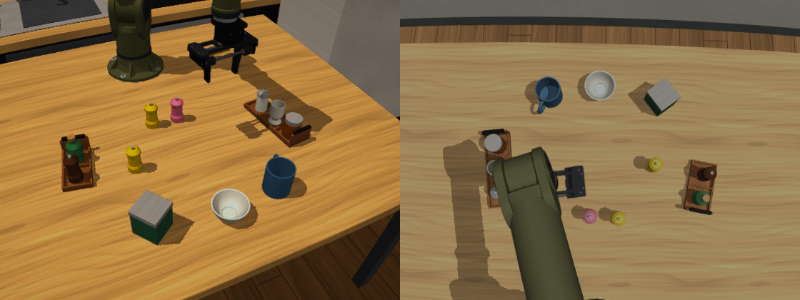

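View pics/a7.png

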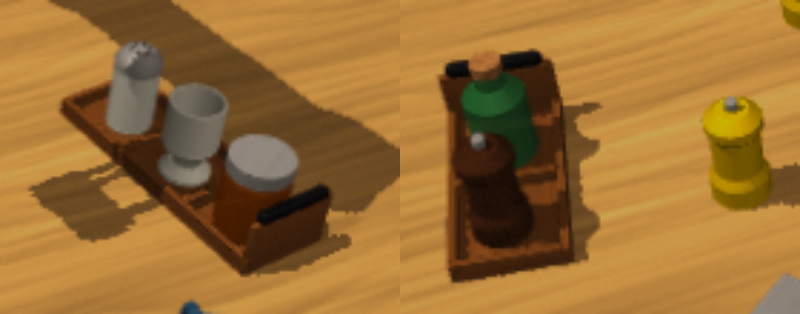

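All five stand in their compartments. The mill (knob at (478,142), foot about (502,235)) might lean a bit, so I'll compare it with a projected upright axis.

Run:
```python
from h import *
pt=ctrl.get_image('top');p=ctrl.get_image('scene')
for n,xy,h in (('mill',(.511,-.332),.088),('cruet',(.4348,-.3164),.088),('salt',(.4348,.3128),.076),('egg',(.510,.323),.072),('jam',(.5896,.3326),.07)):
    X=[[*xy,.005],[*xy,.005+h]]
    print(n,'scene',project(p,X).round(1).tolist(),'top',project(pt,X).round(1).tolist())
def mark(im,pts,x,y,f):
    v=cv2.resize(im[y:y+70,x:x+80],None,fx=5,fy=5,interpolation=cv2.INTER_CUBIC)
    a,b=[tuple(np.round((q-[x,y])*5+2).astype(int).tolist()) for q in pts]
    cv2.line(v,a,b,(255,255,0),1);return v
X=[[.511,-.332,.005],[.511,-.332,.093]]
cv2.imwrite('pics/a8.png',np.hstack([mark(p['pixels'],project(p,X),70,190,5),mark(pt['pixels'],project(pt,X),390,220,5)]))
```

```text
mill scene [[107.0, 248.7], [97.8, 217.6]] top [[423.0, 243.9], [434.7, 241.1]]
cruet scene [[107.2, 221.8], [98.7, 190.7]] top [[416.5, 276.9], [427.9, 276.7]]
salt scene [[364.0, 151.6], [368.3, 126.2]] top [[141.7, 270.6], [133.0, 269.9]]
egg scene [[384.0, 168.5], [389.1, 144.2]] top [[139.0, 237.7], [130.7, 235.0]]
jam scene [[406.3, 188.0], [412.4, 164.2]] top [[136.8, 203.3], [128.7, 198.7]]
```

View pics/a8.png

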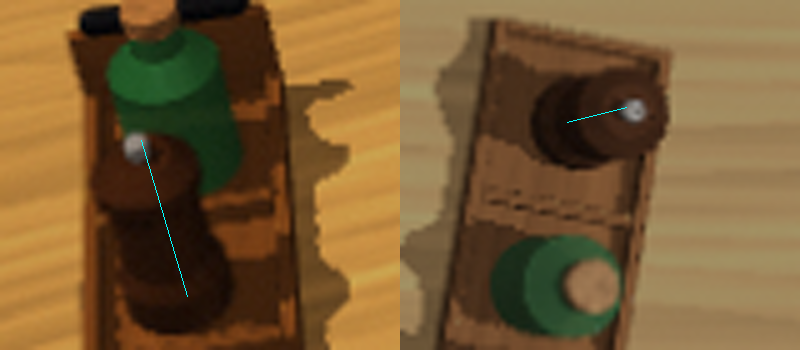

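The projected upright axis runs from the mill's foot to within about 1.5 px of its knob, so it stands upright. Handing in.

```bash
python3 -c "
from bench import ctrl
print(ctrl.close_job())"
```

```text
the job is handed in; nothing more can be done
None
```

I handed the job in at about 47 s of robot time. In the last pictures all five things stand upright and released in their compartments, with the mug, tea tin, bowl and look-alike mills left alone; no verdict was returned.

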